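Start the test kiln from the potter's bench

TASK

Start the kiln: first switch on the vent fan by pushing the raised half of the paddle rocker on the small switch box all the way down, then push the controller's square key fully in, and then push the long bar key fully in, hold it there for about a second and let it spring back out. Only push with the fingertips and pick nothing up; press these three in this order, leave the round key alone, and leave both boxes and everything else where they stand.

Things in the scene. Friction and masses are not known exactly. Their poses are not given: they have to be found in the camera images.
- vent_box: Vent fan switch box: light grey case 120 (its x) x 85 (its y) x 50 mm tall, loose on rubber feet (0.5 to 1 kg), turned any way round. Origin: centre of its underside. On top a dark grey paddle rocker, 72 mm along the box's x, 40 mm wide, hinged across its middle (along the box's y, 54 mm above the bench). The half on the box's +x side slopes up at the start; the other lies level.
- rocker_raised (a point): Point on the face of the rocker's half that is raised at the start, 26 mm out from the hinge and midway across its width; it moves with the rocker. It starts about 63 mm above the bench and is 54 mm above it when that half lies level, fully pushed down.
- rocker (a joint): Rocker angle in rad: near 0 (up to 0.03) is off, 0.36 is fully on, when the half raised at first lies level and the other half stands up. A stiff hinge: it needs about 3 N near the outer end of the raised half and stays wherever it is left.
- controller: Kiln controller: light grey desk box 200 (its x) x 220 (its y) x 50 mm tall, fixed, turned up to 23 degrees. Origin: centre of its underside. On its flat deck are three dark grey keys, tops 12 mm above the deck, moving straight down 8 mm, and a display. In its frame (x away from the robot, y to the left) the bar key is at (-55, 0) mm, the square key at (15, 55), the round key at (15, -55).
- square_key_top (a point): Centre of the top of the square key (32 x 32 mm), 62 mm above the bench when out, 54 mm when fully in; moves with the key.
- square_key (a joint): How far the square key is pressed, in m: 0 to 0.001 at the start, 0.008 fully in. It takes about 2.5 N, and stays where it is left (does not spring back).
- bar_key_top (a point): Centre of the top of the long bar key (26 mm along the controller's x, 90 mm along its y), 62 mm above the bench when out, 54 mm when fully in; moves with the key.
- bar_key (a joint): How far the bar key is pressed, in m: 0 out, 0.008 fully in. Sprung: it starts to move at about 1.2 N, is fully in at about 4 N and comes back out when released.
- round_key_top (a point): Centre of the top of the round key (32 mm across), 62 mm above the bench; not to be pressed.
- round_key (a joint): How far the round key is pressed, in m: 0 out, 0.008 fully in; about 2.5 N, stays where it is left. Leave it out.
- kiln_post: Bystander, loose: a small plaster-white cylinder, 28 mm across and 38 mm tall, standing on the controller's back left corner behind the square key (50 to 75 mm from its centre, away from the bar). Origin: centre of its underside.
- tall_post: Bystander, loose: a plaster-white cylinder, 36 mm across and 70 mm tall, standing on the bench between the boxes. Origin: centre of its underside.
- wood_knife: Bystander, loose: a flat wooden modelling knife lying on the bench between the boxes, about 205 mm long (its own x), 8 mm thick. Origin: centre of its underside.
- tool_pot: Bystander, loose: a plaster-coloured pot, 125 mm across, with wooden tools standing in it up to 215 mm high. Origin: centre of its underside.
- bowl: Bystander, loose: a terracotta bowl, 130 mm across, 60 mm tall. Origin: centre of its underside.
- mug: Bystander, loose: a white mug, 80 mm across, 90 mm tall. Origin: centre of its underside.
- callipers: Bystander, loose: flat wooden callipers lying on the bench, about 200 mm long, 14 mm tall. Origin: centre of its underside.
- loop_tool: Bystander, loose: a trimming tool lying on the bench, about 180 mm long, 17 mm tall. Origin: centre of its underside.
There are look-alikes about, which are no part of the job. What is shaped like the vent_box but purple is not meant.

How it is judged (in metres and radians):
On the way, in this order (a step that is already met when the one before it is completed fails the run):
1. the rocker is pushed over to on (beyond 0.30 rad of 0.36) (value of joint rocker above 0.3 rad), for 0.1 s.
2. the square key is pushed in (more than 6 of 8 mm) (value of joint rocker above 0.3 rad and value of joint square_key above 0.006 m), for 0.1 s.
3. the bar key is held in (more than 6 of 8 mm) for 0.6 s (all of step 2 and value of joint bar_key above 0.006 m), for 0.6 s.
At the end, for the whole second after the job is handed in: The rocker is on (beyond 0.30 rad), the square key is in by more than 6 mm and has stayed there, the bar key is out again (within 2 mm), the round key was never pressed 3 mm, the switch box stands flat within 25 mm of where it was, the small post within 20 mm and every other bystander within 30 mm (all of step 2 and value of joint bar_key below 0.002 m and value of joint round_key below 0.003 m and angle between vent_box's own z axis and vertical below 0.1 rad and linear speed of vent_box below 0.02 m/s and distance of kiln_post from where it was at the start of the episode below 0.02 m and distance of each of tall_post, wood_knife, tool_pot, bowl, mug, callipers, loop_tool from where it was at the start of the episode below 0.03 m and distance of vent_box from where it was at the start of the episode below 0.025 m); the robot touches nothing.
It fails at once if the square key is pressed (3 mm) while the rocker is not on (value of joint square_key above 0.003 m and value of joint rocker below 0.28 rad).
It fails at once if the bar key is pressed (3 mm) while the square key is not in or the rocker is not on (value of joint bar_key above 0.003 m and (value of joint square_key below 0.0055 m or value of joint rocker below 0.28 rad)).
It fails at once if the round key is pressed (3 mm) (value of joint round_key above 0.003 m).
It fails at once if the switch box is lifted more than 15 mm, shifted more than 25 mm or tipped (height (world z) of vent_box above 0.015 m or distance of vent_box from where it was at the start of the episode above 0.025 m or angle between vent_box's own z axis and vertical above 0.25 rad).
It fails at once if a bystander is moved or lifted (the small post by more than 20 mm, any other by more than 30 mm) (distance of kiln_post from where it was at the start of the episode above 0.02 m or distance of any of tall_post, wood_knife, tool_pot, bowl, mug, callipers, loop_tool from where it was at the start of the episode above 0.03 m).
It also fails if it takes over 48 s, if anything falls off the work surface, if the arm or the gripper's body presses on something with over 40 N, if the wrist force passes 120 N, or if a joint passes its speed limit or range.

ROBOT

A 6-joint arm with a two-finger parallel gripper is mounted at the origin on the work surface. World frame = base frame: x ahead of the robot, y to its left, z up, the work surface at z = 0. Lengths are in m, angles in degrees, forces in N, time in s.
With the tool pointing down it reaches from about 0.375 to 0.9 m from the base axis. Payload 3.1 kg.
Tool frame: the origin (TCP) lies on the centre line of the jaws, within the pads' length; the fingertips stand 19 mm ahead of it and the grasp point (between the pads) is the TCP (tips_ahead is the distance from the TCP to the fingertips, in m); z points along the fingers, y is the line along which they close (so a half turn about z gives the same grasp; the last joint's range is limited). The gripper opens to 87 mm and grips with 3 to 60 N. Pads are 19 mm wide; open, the fingers measure 117 mm over their backs; the gripper's body (75 mm by 190 mm) begins 51 mm behind the grasp point.
Start: joints at [58.241, 30.224, 82.088, -0, 67.689, -10.227], TCP at [0.229, 0.581, 0.242] pointing down, gripper open.
Joint ranges: [-176.69, 176.69], [-43.24, 126.21], [12.49, 139.97], [-82, 262], [0, 151.66], [-163.58, 163.58]. Speed limits (degrees/s): [159.86, 159.86, 180, 180, 180, 180].

INTERFACE

Orientations are given as a 3x3 rotation matrix whose columns are the frame's x, y, z axes.
In Python, from rig import read_state, capture, hand_in, trace, landmark_of, tips_ahead gives the robot as it stands.
- The arm moves only by the shell command python3 -m jog 'ROWS'. ROWS is JSON, a list of rows, each an object of numbers: "tx", "ty", "tz": the shift along the tool's x, y, z in cm; "roll": the turn about the tool's z in rad; "jaw": the opening, from 0 (shut) to 1 (fully open). A call has 1 to 8 rows; each row shifts and turns the commanded pose from where the row before left it, along the tool's axes as they then stand; what a row does not reach is not made up. A row lasts 1/10 s, in which the tool goes at most 50 mm and 8.59 degrees, less where a joint would pass 70% of its speed; a pose out of reach is approached as far as the arm can. A call with a gripper value outside its range is refused whole. The fingers move at their own pace and stop on an object; the grip force is fixed at half the most. Time passes only in rows, so rows that do not move let the fingers close. It gives the time, the measured TCP pose, the force, the opening and the grip force at its end, in the units of the state.
- read_state(): the state, without advancing time (a new reading comes with each control period).
- capture(name): name is "side" or "top"; returns a dict with "img" (400x640x3 uint8, red, green, blue), "vertical_fov" (degrees; the focal length in pixels is half the picture's height over the tangent of half this angle, whatever the lens; pixels are square), "cx", "cy" (the principal point, pixels), "k1" (the pictures are not rectified: a ray, as slopes to the right and down, at radius r is drawn at 1 + k1 r^2 times it, then the intrinsics apply), "cam_to_world" (4x4, takes a point from camera to world coordinates). Camera axes: x right, y up, looking along -z (the intrinsics and any distortion apply to the point x, -y, -z); pixel columns grow to the right and rows downward; lengths in m; the calibration is good to about 2 mm. A picture is of the moment at which its call begins. There is no depth.
- hand_in(): hands the job in; it is judged then, once.
Trained networks look in the newest picture that a camera, given by its name, has taken for a name from the list of things; names that differ only in an ending like _2 or _b are one class to them, and where a whole thing is asked for, a point or a joint stands for the part that bears it (a point fixed in the world has none). Each returns a list of dicts, best first, with "p" (0 to 1); they miss things now and then, are a little off and sometimes report something else, mostly with a low value. They report only what shows in the picture. A call takes as long as a camera call. They do not tell look-alikes from the thing itself.
- trace(camera, thing): "pixels" (400x640 bool, what is visible of it) and "bbox" ([left, top, width, height] in pixels, round what is visible of it).
- landmark_of(camera, thing): "point" ([row, column] in pixels: a listed point, or the origin of a listed thing).
The state is a dict: "time_s": time; "joint_positions": joint angles; "qvel": joint speeds; "tau": joint torques, N m; "position": TCP position; "tcp_rot": TCP orientation; "force": force on the tool from outside, world axes, zero at the start; "moment": the same for the moment, N m; "opening": opening from 0.0 (shut) to 1.0 (fully open); "grasp_force": force on a finger pad.
Only numpy, scipy, OpenCV 4.12 (cv2) and the standard library are available. Lean on these libraries where they do the work, as an engineer would, in place of code of your own. Each camera call takes 0.05 s, during which the arm holds its last target. There are 200 camera calls.

## Working session

There is one attempt and no reset: what is moved stays moved. The work goes in short steps, Python scripts to look and compute and a shell command to move; the robot and the scene stay as the last step left them, time stands still between calls to the robot, and variables do not carry over. Pictures are saved under pics/ and viewed, at most 10 in all, crops included, and the job is handed in when it is done.

```bash
mkdir -p pics
cat > h.py <<'E'
import numpy as np, cv2
from rig import *
def K(c):
    f=200/np.tan(np.radians(c["vertical_fov"]/2)); return np.array([[f,0,c["cx"]],[0,f,c["cy"]],[0,0,1.]]),np.array([c["k1"],0,0,0.])
def ray(c,rc):
    k,d=K(c); u=cv2.undistortPoints(np.array([[[rc[1],rc[0]]]],float),k,d).ravel()
    T=np.array(c["cam_to_world"]); v=T[:3,:3]@[u[0],-u[1],-1]; return T[:3,3],v/np.linalg.norm(v)
def at_z(c,rc,z):
    o,v=ray(c,rc); return o+v*(z-o[2])/v[2]
def proj(c,p):
    T=np.array(c["cam_to_world"]); q=T[:3,:3].T@(np.array(p)-T[:3,3]); k,d=K(c)
    x,y=q[0]/-q[2],-q[1]/-q[2]; s=1+c["k1"]*(x*x+y*y); return np.array([k[1,2]+k[1,1]*y*s,k[0,2]+k[0,0]*x*s])
E
python3 - <<'E'
from h import *
import h
for n in("top","side"):
    c=capture(n); cv2.imwrite(f"pics/{n}0.png",c["img"][:,:,::-1]); print(n,c["k1"],c["vertical_fov"],np.round(np.array(c["cam_to_world"])[:3,3],3))
    for t,z in [("vent_box",0),("rocker_raised",.063),("controller",0),("square_key_top",.062),("bar_key_top",.062),("round_key_top",.062),("kiln_post",.05),("tall_post",0),("tool_pot",0),("mug",0),("bowl",0)]:
        print(t,[(round(r["p"],2),np.round(r["point"]).tolist(),np.round(at_z(c,r["point"],z),3).tolist()) for r in landmark_of(n,t)[:3]])
print(tips_ahead, np.round(read_state()["tcp_rot"],3).tolist())
E
```

```text
top 0.027493510279989797 52.432234990151876 [ 0.347 -0.013  1.345]
vent_box [(0.92, [201.0, 427.0], [0.619, -0.38, 0.0]), (0.8, [245.0, 386.0], [0.473, -0.235, 0.0])]
rocker_raised [(0.84, [202.0, 426.0], [0.604, -0.357, 0.063]), (0.54, [244.0, 382.0], [0.47, -0.212, 0.063])]
controller [(0.94, [253.0, 239.0], [0.454, 0.251, 0.0]), (0.5, [158.0, 314.0], [0.775, 0.002, 0.0]), (0.3, [258.0, 312.0], [0.434, 0.011, 0.0])]
square_key_top [(0.59, [250.0, 216.0], [0.46, 0.312, 0.062])]
bar_key_top [(0.64, [268.0, 235.0], [0.403, 0.25, 0.062])]
round_key_top [(0.63, [253.0, 213.0], [0.449, 0.319, 0.062])]
kiln_post [(0.55, [240.0, 200.0], [0.493, 0.364, 0.05])]
tall_post [(0.52, [199.0, 312.0], [0.632, 0.007, 0.0]), (0.46, [163.0, 264.0], [0.76, 0.171, 0.0])]
tool_pot []
mug [(0.74, [159.0, 386.0], [0.77, -0.248, 0.0])]
bowl [(0.9, [159.0, 312.0], [0.774, 0.009, 0.0])]
side -0.11467238565077703 42.291932391082035 [-0.156 -0.829  1.094]
vent_box [(0.97, [278.0, 350.0], [0.47, -0.25, 0.0]), (0.6, [273.0, 421.0], [0.617, -0.373, 0.0]), (0.53, [328.0, 457.0], [0.546, -0.544, 0.0])]
rocker_raised
[... 206 characters left out ...]
 0.062]), (0.44, [179.0, 361.0], [0.729, -0.046, 0.062]), (0.41, [188.0, 232.0], [0.426, 0.198, 0.062])]
bar_key_top [(0.57, [185.0, 221.0], [0.409, 0.231, 0.062]), (0.3, [174.0, 244.0], [0.491, 0.224, 0.062])]
round_key_top [(0.42, [175.0, 248.0], [0.497, 0.211, 0.062])]
kiln_post [(0.69, [176.0, 247.0], [0.499, 0.224, 0.05]), (0.66, [159.0, 219.0], [0.485, 0.355, 0.05])]
tall_post [(0.54, [201.0, 325.0], [0.63, 0.009, 0.0])]
tool_pot [(0.69, [158.0, 317.0], [0.757, 0.18, 0.0])]
mug [(0.87, [220.0, 418.0], [0.768, -0.243, 0.0]), (0.65, [140.0, 202.0], [0.537, 0.546, 0.0])]
bowl [(0.91, [178.0, 361.0], [0.784, 0.006, 0.0])]
0.019 [[-0.93, 0.367, -0.0], [0.367, 0.93, -0.0], [0.0, -0.0, -1.0]]
```

Run:
```python
import cv2
t=cv2.imread("pics/top0.png"); s=cv2.imread("pics/side0.png")
cv2.imwrite("pics/top_crop.png",cv2.resize(t[120:320,160:480],(800,500),interpolation=cv2.INTER_CUBIC))
a=cv2.resize(t[180:270,360:460],(400,360),interpolation=cv2.INTER_CUBIC); b=cv2.resize(s[230:320,320:420+20],(480,360),interpolation=cv2.INTER_CUBIC)
cv2.imwrite("pics/boxes.png",cv2.hconcat([a,b[:,:400]]))
```

```text
(no output)
```

View pics/top_crop.png

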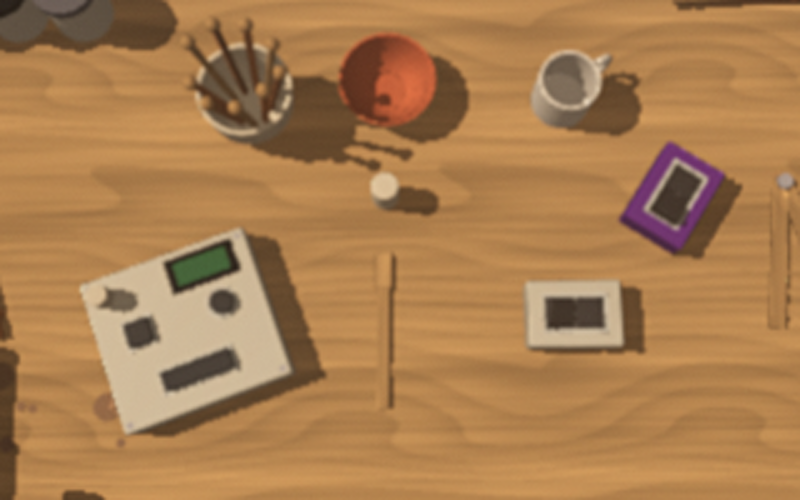

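View pics/boxes.png

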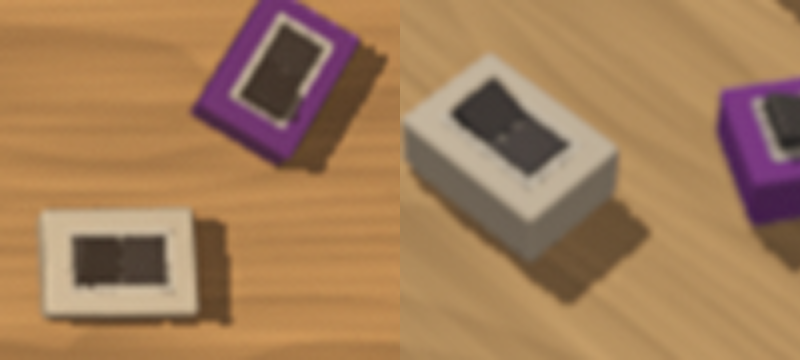

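View pics/side0.png

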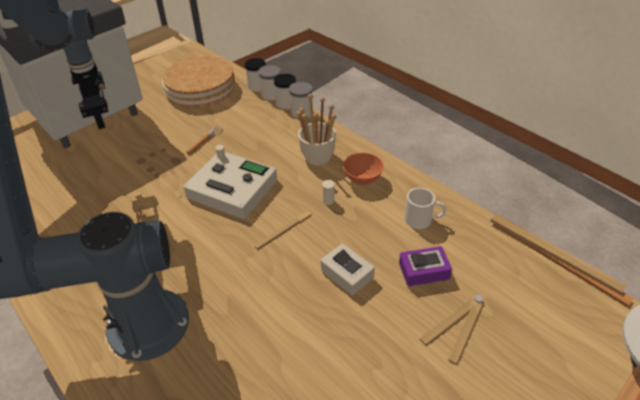

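The scene matches the description.
- **Vent box candidates:** the light grey box is at top pixel (245,389), side (268,347). The purple look-alike is at top (199,429), side (265,425). I choose the light grey one.
- **Raised half:** it looks to be the left (+y) half. It is darker, since it is tilted away from the light, and it is longer in the side view.
- **Keys in the top view:** square about (253,216), bar about (268,240), round about (240,249). The post stands at (238,201).

Next I'll refine these from the dark blobs in both views.

Run:
```python
from h import *
from scipy.optimize import least_squares
obs=[];vb=[]
ov=[]
for n in("top","side"):
    c=capture(n); g=c["img"].max(2).astype(float)
    a=0
    def blobs(rc,rad,thr=95,amin=15):
        m=np.zeros(g.shape,np.uint8); r,k=map(int,rc); m[r-rad:r+rad,k-rad:k+rad]=(g[r-rad:r+rad,k-rad:k+rad]<thr)
        N,l,s,ce=cv2.connectedComponentsWithStats(m); return [(s[i,4],ce[i][::-1]) for i in range(1,N) if s[i,4]>amin],l
    for nm,guess in [("sq",(.452,.315,.062)),("bar",(.404,.241,.062)),("rnd",(.487,.212,.062))]:
        b,_=blobs(proj(c,guess),12)
        if b:
            b=min(b,key=lambda q:np.hypot(*(q[1]-proj(c,guess)))); print(n,nm,b[0],np.round(b[1],1),np.round(at_z(c,b[1],.062),4)); obs.append((c,nm,b[1]))
    b,_=blobs(proj(c,(.473,-.24,.056)),16); 
    for q in b: print(n,"rocker",q[0],np.round(q[1],1),np.round(at_z(c,q[1],.056),4))
    for t,i in(("vent_box",None),("controller",0)):
        for r in trace(n,t)[:2]:
            cn=max(cv2.findContours(r["pixels"].astype(np.uint8),0,2)[0],key=cv2.contourArea)
            ap=cv2.approxPolyDP(cn,3,True)[:,0,::-1]; print(n,t,round(r["p"],2),[np.round(at_z(c,p,.05)[:2],3).tolist() for p in ap])
    im=cv2.resize(c["img"][:,:,::-1],None,fx=8,fy=8,interpolation=cv2.INTER_CUBIC)
    for sgn,col in((1,(0,255,0)),(-1,(0,0,255))):
        C=np.array([.473,-.24,0]); x=np.array([0,sgn,0]);y=np.array([-sgn,0,0]);q=[]
        for u,z in((.036*.936,.054+.0127),(0,.054),(-.036,.054)):
            q.append([C+x*u+y*v+[0,0,z] for v in(-.02,.02)])
        for e in q: cv2.line(im,*[tuple(np.int32(proj(c,p)[::-1]*8+4).tolist()) for p in e],col,1)
    r,k=proj(c,(.473,-.24,.05)); r,k=int(r*8),int(k*8); ov.append(im[r-200:r+200,k-200:k+200])
names={"sq":(.015,.055),"bar":(-.055,0),"rnd":(.015,-.055)}
def f(p):
    R=np.array([[np.cos(p[2]),-np.sin(p[2])],[np.sin(p[2]),np.cos(p[2])]])
    return np.concatenate([proj(c,[*(p[:2]+R@names[n]),.0605])-o for c,n,o in obs])
s=least_squares(f,[.455,.255,.3],loss="soft_l1"); print("ctrl",np.round(s.x,4),np.round(f(s.x),1))
p=s.x;R=np.array([[np.cos(p[2]),-np.sin(p[2])],[np.sin(p[2]),np.cos(p[2])]])
for n in names: print(n,np.round(p[:2]+R@names[n],4))
cv2.imwrite("pics/ov.png",cv2.hconcat(ov))
```

```text
top sq 97 [252.8 215.7] [0.4499 0.3111 0.062 ]
top bar 189 [268.3 237. ] [0.4008 0.2429 0.062 ]
top rnd 65 [240.5 249.1] [0.4871 0.2076 0.062 ]
top rocker 242 [245.  389.5] [ 0.4683 -0.2363  0.056 ]
top vent_box 0.73 [[0.501, -0.177], [0.425, -0.183], [0.43, -0.294], [0.503, -0.288]]
top vent_box 0.56 [[0.69, -0.371], [0.591, -0.303], [0.551, -0.374], [0.649, -0.436]]
top controller 0.56 [[0.577, 0.186], [0.574, 0.228], [0.514, 0.373], [0.495, 0.35], [0.48, 0.384], [0.327, 0.326], [0.398, 0.123]]
top controller 0.25 [[0.848, 0.272], [0.809, 0.247], [0.781, 0.27], [0.708, 0.212], [0.701, 0.172], [0.721, 0.136], [0.769, 0.123], [0.843, 0.151], [0.836, 0.178], [0.872, 0.192], [0.84, 0.191], [0.833, 0.214], [0.872, 0.239], [0.83, 0.221], [0.816, 0.241]]
side sq 67 [168.3 218.2] [0.4492 0.3048 0.062 ]
side bar 157 [186.1 218.5] [0.4009 0.2346 0.062 ]
side rnd 52 [177.8 247.5] [0.487  0.2027 0.062 ]
side rocker 298 [261.5 346.4] [ 0.4709 -0.2364  0.056 ]
side vent_box 0.76 [[0.505, -0.183], [0.441, -0.179], [0.415, -0.196], [0.41, -0.316], [0.486, -0.316], [0.512, -0.296]]
side controller 0.61 [[0.483, 0.386], [0.332, 0.33], [0.317, 0.306], [0.316, 0.244], [0.378, 0.085], [0.548, 0.141], [0.577, 0.171], [0.581, 0.216], [0.53, 0.361], [0.501, 0.354]]
ctrl [0.4545 0.2544 0.3212] [-0.4  0.1 -0.5  2.   0.4  0.3 -0.9 -0.6 -0.2 -0.  -0.1 -1. ]
sq [0.4514 0.3113]
bar [0.4023 0.2371]
rnd [0.4861 0.207 ]
```

View pics/ov.png

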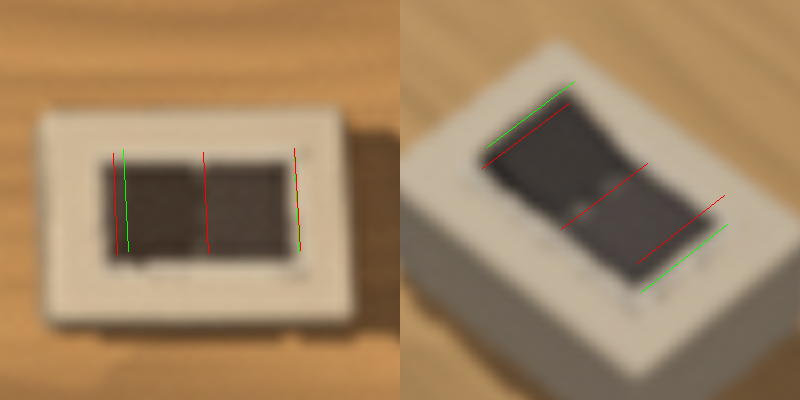

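The side view shows the kink clearly: the long upper-left half (+y) is the raised one. The hinge is at about (0.469, -0.237). The press point is about (0.469, -0.210), and the keys fit to within 1–2 px. First I'll turn the tool and shut the jaws, so that tx is world +y, ty is +x and tz is down.

```bash
python3 -m jog '[{"roll":0.149,"jaw":0},{"roll":0.149,"jaw":0},{"roll":0.149,"jaw":0},{"roll":0.149,"jaw":0},{"roll":0.149,"jaw":0},{"roll":0.149,"jaw":0},{"roll":0.149,"jaw":0},{"roll":0.149,"jaw":0}]'; python3 -m jog '[{"ty":4,"jaw":0},{"ty":4,"jaw":0},{"ty":4,"jaw":0},{"ty":4,"jaw":0},{"ty":4,"jaw":0},{"ty":4,"jaw":0},{"jaw":0}]'
```

```text
$[0]: bad value
$[0]: bad value
```

```bash
python3 -m jog '[{"tx":0,"ty":0,"tz":0,"roll":0.149,"jaw":0.0}]'
```

```text
time_s: 1.6
position: [0.2293, 0.5814, 0.2416]
tcp_rot: [[-0.864, 0.504, -0.0], [0.504, 0.864, -0.0], [-0.0, -0.0, -1.0]]
force: [0.3, -0.1, 0.3]
opening: 0.965
grasp_force: 0.0
```

```bash
python3 -m jog '[{"roll":0.149}]'
```

```text
$[0]: bad value
```

All five keys are needed in every row.

```bash
python3 -m jog '[{"tx":0,"ty":0,"tz":0,"roll":0.149,"jaw":0},{"tx":0,"ty":0,"tz":0,"roll":0.149,"jaw":0},{"tx":0,"ty":0,"tz":0,"roll":0.149,"jaw":0},{"tx":0,"ty":0,"tz":0,"roll":0.149,"jaw":0},{"tx":0,"ty":0,"tz":0,"roll":0.149,"jaw":0},{"tx":0,"ty":0,"tz":0,"roll":0.149,"jaw":0},{"tx":0,"ty":0,"tz":0,"roll":0.149,"jaw":0}]'; python3 -m jog '[{"tx":0,"ty":4,"tz":0,"roll":0,"jaw":0},{"tx":0,"ty":4,"tz":0,"roll":0,"jaw":0},{"tx":0,"ty":4,"tz":0,"roll":0,"jaw":0},{"tx":0,"ty":4,"tz":0,"roll":0,"jaw":0},{"tx":0,"ty":4,"tz":0,"roll":0,"jaw":0},{"tx":0,"ty":4,"tz":0,"roll":0,"jaw":0},{"tx":0,"ty":0,"tz":0,"roll":0,"jaw":0}]'
```

```text
time_s: 2.3
position: [0.2293, 0.5814, 0.2416]
tcp_rot: [[0.003, 1.0, -0.0], [1.0, -0.003, 0.0], [0.0, -0.0, -1.0]]
force: [0.7, -0.1, 0.2]
opening: 0.359
grasp_force: 0.0
time_s: 3.0
position: [0.4756, 0.5808, 0.2409]
tcp_rot: [[0.002, 1.0, 0.004], [1.0, -0.002, 0.001], [0.001, 0.004, -1.0]]
force: [-0.0, 0.4, -0.6]
opening: 0.005
grasp_force: 0.0
```

```bash
python3 -m jog '[{"tx":-4,"ty":0,"tz":0,"roll":0,"jaw":0},{"tx":-4,"ty":0,"tz":0,"roll":0,"jaw":0},{"tx":-4,"ty":0,"tz":0,"roll":0,"jaw":0},{"tx":-4,"ty":0,"tz":0,"roll":0,"jaw":0},{"tx":-4,"ty":0,"tz":0,"roll":0,"jaw":0},{"tx":-4,"ty":0,"tz":0,"roll":0,"jaw":0},{"tx":-4,"ty":0,"tz":0,"roll":0,"jaw":0},{"tx":-4,"ty":0,"tz":0,"roll":0,"jaw":0}]'; python3 -m jog '[{"tx":-4,"ty":0,"tz":0,"roll":0,"jaw":0},{"tx":-4,"ty":0,"tz":0,"roll":0,"jaw":0},{"tx":-4,"ty":0,"tz":0,"roll":0,"jaw":0},{"tx":-4,"ty":0,"tz":0,"roll":0,"jaw":0},{"tx":-4,"ty":0,"tz":0,"roll":0,"jaw":0},{"tx":-4,"ty":0,"tz":0,"roll":0,"jaw":0},{"tx":-4,"ty":0,"tz":0,"roll":0,"jaw":0},{"tx":-4,"ty":0,"tz":0,"roll":0,"jaw":0}]'; python3 -m jog '[{"tx":-4,"ty":0,"tz":0,"roll":0,"jaw":0},{"tx":-4,"ty":0,"tz":0,"roll":0,"jaw":0},{"tx":-4,"ty":0,"tz":0,"roll":0,"jaw":0},{"tx":-3,"ty":0,"tz":0,"roll":0,"jaw":0},{"tx":0,"ty":0,"tz":0,"roll":0,"jaw":0},{"tx":0,"ty":0,"tz":0,"roll":0,"jaw":0}]'
```

```text
time_s: 3.8
position: [0.4693, 0.2609, 0.2417]
tcp_rot: [[-0.004, 1.0, -0.0], [1.0, 0.004, 0.0], [0.0, -0.0, -1.0]]
force: [0.2, 0.5, 0.8]
opening: 0.005
grasp_force: 0.0
time_s: 4.6
position: [0.4707, -0.0589, 0.2418]
tcp_rot: [[-0.003, 1.0, 0.0], [1.0, 0.003, 0.0], [0.0, 0.0, -1.0]]
force: [0.9, -0.1, 0.5]
opening: 0.004
grasp_force: 0.0
time_s: 5.2
position: [0.4712, -0.2075, 0.2414]
tcp_rot: [[-0.002, 1.0, -0.001], [1.0, 0.002, 0.001], [0.001, -0.001, -1.0]]
force: [-0.3, 1.2, 0.2]
opening: 0.006
grasp_force: 0.0
```

```bash
python3 -m jog '[{"tx":-0.3,"ty":0,"tz":3,"roll":0,"jaw":0},{"tx":0,"ty":0,"tz":4,"roll":0,"jaw":0},{"tx":0,"ty":0,"tz":4,"roll":0,"jaw":0},{"tx":0,"ty":0,"tz":2.5,"roll":0,"jaw":0},{"tx":0,"ty":0,"tz":1,"roll":0,"jaw":0},{"tx":0,"ty":0,"tz":0.3,"roll":0,"jaw":0},{"tx":0,"ty":0,"tz":0,"roll":0,"jaw":0}]'
python3 - <<'E'
from h import *
c=capture("side"); cv2.imwrite("pics/s1.png",cv2.resize(c["img"][190:310,270:430,::-1],(800,600),interpolation=cv2.INTER_CUBIC))
E
```

```text
time_s: 5.9
position: [0.4722, -0.2104, 0.0942]
tcp_rot: [[-0.004, 1.0, 0.001], [1.0, 0.004, -0.0], [-0.0, 0.001, -1.0]]
force: [0.3, 0.4, 0.4]
opening: 0.004
grasp_force: 0.0
```

View pics/s1.png

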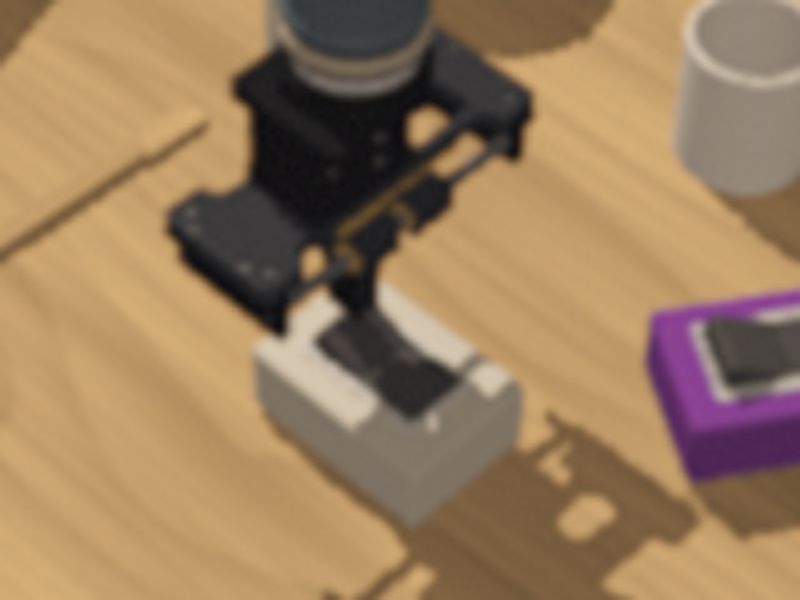

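The fingertips (crop pixel 360,310) stand just above the outer part of the raised half. Now I'll press slowly.

```bash
python3 -m jog '[{"tx":0,"ty":0,"tz":0.3,"roll":0,"jaw":0},{"tx":0,"ty":0,"tz":0.3,"roll":0,"jaw":0},{"tx":0,"ty":0,"tz":0.3,"roll":0,"jaw":0},{"tx":0,"ty":0,"tz":0.3,"roll":0,"jaw":0},{"tx":0,"ty":0,"tz":0,"roll":0,"jaw":0}]';python3 -m jog '[{"tx":0,"ty":0,"tz":0.2,"roll":0,"jaw":0},{"tx":0,"ty":0,"tz":0.2,"roll":0,"jaw":0},{"tx":0,"ty":0,"tz":0.2,"roll":0,"jaw":0},{"tx":0,"ty":0,"tz":0.2,"roll":0,"jaw":0},{"tx":0,"ty":0,"tz":0,"roll":0,"jaw":0},{"tx":0,"ty":0,"tz":0,"roll":0,"jaw":0}]'
```

```text
time_s: 6.45
position: [0.4718, -0.2107, 0.0815]
tcp_rot: [[-0.003, 1.0, 0.0], [1.0, 0.003, 0.0], [0.0, 0.0, -1.0]]
force: [0.7, 1.4, 1.6]
opening: 0.004
grasp_force: 0.7
time_s: 7.05
position: [0.4716, -0.2109, 0.0734]
tcp_rot: [[-0.003, 1.0, -0.0], [1.0, 0.003, -0.0], [-0.0, -0.0, -1.0]]
force: [-0.5, 1.3, 2.4]
opening: 0.001
grasp_force: 0.9
```

Tip z is 0.0544 m, nearly level. I'll push a little more until the stop shows in the force.

```bash
python3 -m jog '[{"tx":0,"ty":0,"tz":0.1,"roll":0,"jaw":0},{"tx":0,"ty":0,"tz":0.05,"roll":0,"jaw":0},{"tx":0,"ty":0,"tz":0,"roll":0,"jaw":0},{"tx":0,"ty":0,"tz":0,"roll":0,"jaw":0}]'
```

```text
time_s: 7.45
position: [0.4716, -0.2109, 0.0731]
tcp_rot: [[-0.003, 1.0, 0.0], [1.0, 0.003, -0.0], [-0.0, 0.0, -1.0]]
force: [-1.8, 2.2, 11.9]
opening: 0.002
grasp_force: 5.9
```

The force rose to 12 N at z 0.073, so the rocker is on its stop. I'll rise, move off and check it.

```bash
python3 -m jog '[{"tx":0,"ty":0,"tz":-0.5,"roll":0,"jaw":0},{"tx":0,"ty":0,"tz":-2,"roll":0,"jaw":0},{"tx":0,"ty":0,"tz":-4,"roll":0,"jaw":0},{"tx":0,"ty":0,"tz":-4,"roll":0,"jaw":0},{"tx":0,"ty":0,"tz":-2.5,"roll":0,"jaw":0},{"tx":3,"ty":0,"tz":0,"roll":0,"jaw":0},{"tx":4,"ty":0,"tz":0,"roll":0,"jaw":0},{"tx":4,"ty":0,"tz":0,"roll":0,"jaw":0}]'; python3 -m jog '[{"tx":4,"ty":0,"tz":0,"roll":0,"jaw":0},{"tx":4,"ty":0,"tz":0,"roll":0,"jaw":0},{"tx":4,"ty":0,"tz":0,"roll":0,"jaw":0},{"tx":4,"ty":0,"tz":0,"roll":0,"jaw":0},{"tx":4,"ty":0,"tz":0,"roll":0,"jaw":0},{"tx":4,"ty":0,"tz":0,"roll":0,"jaw":0},{"tx":4,"ty":0,"tz":0,"roll":0,"jaw":0},{"tx":4,"ty":0,"tz":0,"roll":0,"jaw":0}]'; python3 -m jog '[{"tx":4,"ty":-1,"tz":0,"roll":0,"jaw":0},{"tx":4,"ty":-1,"tz":0,"roll":0,"jaw":0},{"tx":1,"ty":0,"tz":0,"roll":0,"jaw":0},{"tx":0,"ty":0,"tz":0,"roll":0.14,"jaw":0},{"tx":0,"ty":0,"tz":0,"roll":0.14,"jaw":0},{"tx":0,"ty":0,"tz":0,"roll":0.14,"jaw":0},{"tx":0,"ty":0,"tz":0,"roll":0.14,"jaw":0},{"tx":0,"ty":0,"tz":0,"roll":0.14,"jaw":0}]'; python3 -m jog '[{"tx":0,"ty":0,"tz":0,"roll":0.14,"jaw":0},{"tx":0,"ty":0,"tz":0,"roll":0.14,"jaw":0},{"tx":0,"ty":0,"tz":0,"roll":0.14,"jaw":0},{"tx":0,"ty":0,"tz":0,"roll":0.13,"jaw":0},{"tx":0,"ty":0,"tz":0,"roll":0,"jaw":0}]'
python3 - <<'E'
from h import *
c=capture("side"); t=capture("top"); z=lambda i,r,k:cv2.resize(i[r:r+80,k:k+106,::-1],(400,300),interpolation=cv2.INTER_CUBIC)
cv2.imwrite("pics/s2.png",cv2.vconcat([cv2.hconcat([z(c["img"],220,295),z(t["img"],205,335)]),cv2.hconcat([z(c["img"],130,180),z(t["img"],215,180)])]))
s=read_state(); p=s["position"]; R=np.array(s["tcp_rot"]); print(R.T@(np.array([.4508,.3105,p[2]])-p)*100)
E
```

```text
time_s: 8.25
position: [0.4715, -0.1007, 0.2023]
tcp_rot: [[-0.001, 1.0, 0.001], [1.0, 0.001, -0.001], [-0.001, 0.001, -1.0]]
force: [0.4, 1.4, -0.0]
opening: 0.008
grasp_force: 0.0
time_s: 9.05
position: [0.4705, 0.2205, 0.2019]
tcp_rot: [[-0.003, 1.0, 0.001], [1.0, 0.003, -0.001], [-0.001, 0.001, -1.0]]
force: [1.4, -0.1, 0.6]
opening: 0.01
grasp_force: 0.0
time_s: 9.85
position: [0.4507, 0.3081, 0.2018]
tcp_rot: [[0.647, 0.763, 0.0], [0.763, -0.647, -0.001], [-0.001, 0.001, -1.0]]
force: [-0.3, 0.2, 0.3]
opening: -0.003
grasp_force: 0.0
time_s: 10.35
position: [0.4507, 0.3082, 0.2018]
tcp_rot: [[0.948, 0.318, 0.0], [0.318, -0.948, -0.001], [-0.0, 0.001, -1.0]]
force: [-0.2, -0.6, 0.7]
opening: -0.001
grasp_force: 0.0
[ 9.45805379e-02 -1.90852298e-01 -1.06804113e-04]
```

View pics/s2.png

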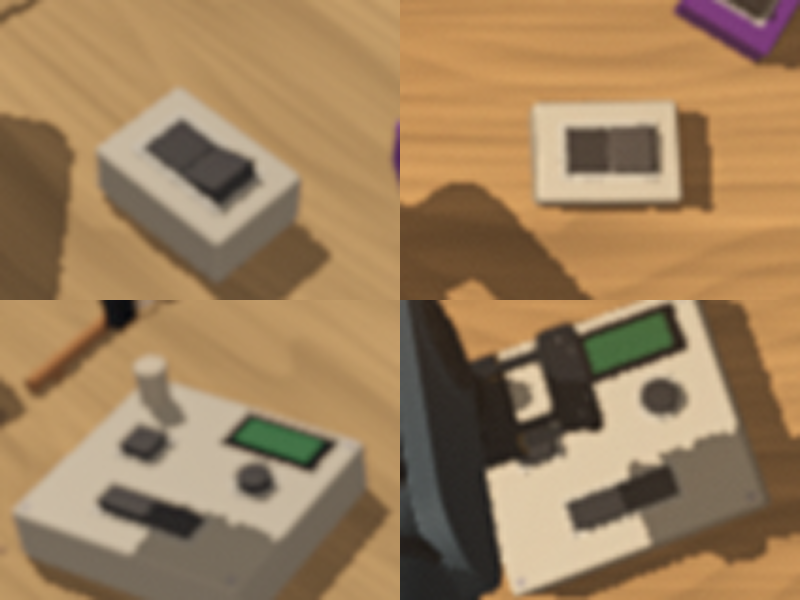

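The rocker is on: its right half now stands up and the box hasn't moved. The square key is at crop pixel (143,443) in the side view, with the post behind it. Next is the descent onto the square key.

```bash
python3 -m jog '[{"tx":0.1,"ty":-0.2,"tz":3,"roll":0,"jaw":0},{"tx":0,"ty":0,"tz":4,"roll":0,"jaw":0},{"tx":0,"ty":0,"tz":3,"roll":0,"jaw":0},{"tx":0,"ty":0,"tz":1,"roll":0,"jaw":0},{"tx":0,"ty":0,"tz":0.5,"roll":0,"jaw":0},{"tx":0,"ty":0,"tz":0,"roll":0,"jaw":0}]'
python3 - <<'E'
from h import *
c=capture("side"); cv2.imwrite("pics/s3.png",cv2.resize(c["img"][120:220,170:303,::-1],(800,600),interpolation=cv2.INTER_CUBIC))
E
```

```text
time_s: 11.05
position: [0.451, 0.3113, 0.0873]
tcp_rot: [[0.948, 0.319, 0.001], [0.319, -0.948, 0.0], [0.001, 0.0, -1.0]]
force: [0.9, -0.3, -0.2]
opening: 0.005
grasp_force: 0.0
```

View pics/s3.png

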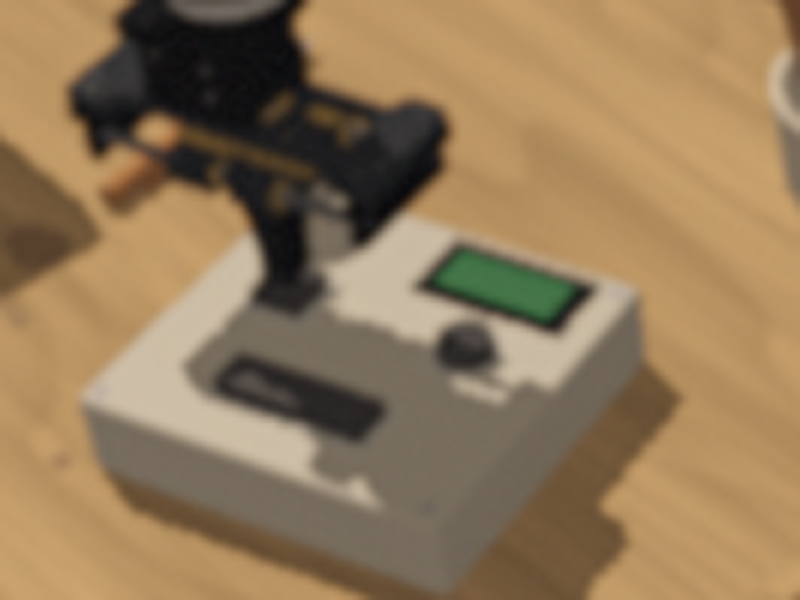

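The fingertips (crop pixel 285,285) are right over the square key, and the post is clear behind. Pressing 14 mm, down to z 0.073.

```bash
python3 -m jog '[{"tx":0,"ty":0,"tz":0.3,"roll":0,"jaw":0},{"tx":0,"ty":0,"tz":0.3,"roll":0,"jaw":0},{"tx":0,"ty":0,"tz":0.2,"roll":0,"jaw":0},{"tx":0,"ty":0,"tz":0.2,"roll":0,"jaw":0},{"tx":0,"ty":0,"tz":0.2,"roll":0,"jaw":0},{"tx":0,"ty":0,"tz":0.2,"roll":0,"jaw":0},{"tx":0,"ty":0,"tz":0.1,"roll":0,"jaw":0},{"tx":0,"ty":0,"tz":0,"roll":0,"jaw":0}]'
```

```text
time_s: 11.9
position: [0.451, 0.3115, 0.0732]
tcp_rot: [[0.948, 0.318, 0.001], [0.318, -0.948, 0.001], [0.001, -0.0, -1.0]]
force: [-1.2, -0.2, 10.5]
opening: 0.007
grasp_force: 5.2
```

It bottomed at 10 N. I'll lift and shift by the controller's own offsets to the bar (tx −7, ty +5.5).

```bash
python3 -m jog '[{"tx":0,"ty":0,"tz":0,"roll":0,"jaw":0},{"tx":0,"ty":0,"tz":-1,"roll":0,"jaw":0},{"tx":0,"ty":0,"tz":-3,"roll":0,"jaw":0},{"tx":-2,"ty":1.5,"tz":0,"roll":0,"jaw":0},{"tx":-3,"ty":2.5,"tz":0,"roll":0,"jaw":0},{"tx":-2,"ty":1.5,"tz":0,"roll":0,"jaw":0},{"tx":0,"ty":0,"tz":0,"roll":0,"jaw":0},{"tx":0,"ty":0,"tz":0,"roll":0,"jaw":0}]'
python3 - <<'E'
from h import *
c=capture("side"); cv2.imwrite("pics/s4.png",cv2.resize(c["img"][120:220,170:303,::-1],(800,600),interpolation=cv2.INTER_CUBIC))
E
```

```text
time_s: 12.7
position: [0.402, 0.2368, 0.1122]
tcp_rot: [[0.948, 0.317, 0.001], [0.317, -0.948, 0.0], [0.001, -0.0, -1.0]]
force: [0.1, -0.4, 0.6]
opening: 0.006
grasp_force: 0.0
```

View pics/s4.png

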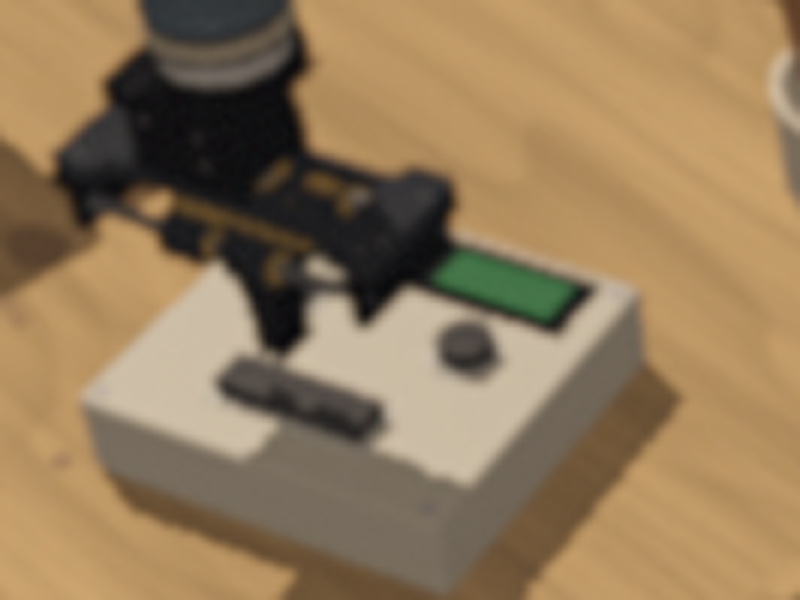

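The tips are above the bar (crop pixel 280,345; bar centre 300,398, and the offset matches the lean of verticals in this view). The round key is clear. Press and hold.

```bash
python3 -m jog '[{"tx":0,"ty":0,"tz":1.5,"roll":0,"jaw":0},{"tx":0,"ty":0,"tz":1,"roll":0,"jaw":0},{"tx":0,"ty":0,"tz":0.4,"roll":0,"jaw":0},{"tx":0,"ty":0,"tz":0.3,"roll":0,"jaw":0},{"tx":0,"ty":0,"tz":0.3,"roll":0,"jaw":0},{"tx":0,"ty":0,"tz":0.3,"roll":0,"jaw":0},{"tx":0,"ty":0,"tz":0.1,"roll":0,"jaw":0},{"tx":0,"ty":0,"tz":0.1,"roll":0,"jaw":0}]'; python3 -m jog '[{"tx":0,"ty":0,"tz":0,"roll":0,"jaw":0},{"tx":0,"ty":0,"tz":0,"roll":0,"jaw":0},{"tx":0,"ty":0,"tz":0,"roll":0,"jaw":0},{"tx":0,"ty":0,"tz":0,"roll":0,"jaw":0},{"tx":0,"ty":0,"tz":0,"roll":0,"jaw":0},{"tx":0,"ty":0,"tz":0,"roll":0,"jaw":0},{"tx":0,"ty":0,"tz":0,"roll":0,"jaw":0},{"tx":0,"ty":0,"tz":0,"roll":0,"jaw":0}]'
```

```text
time_s: 13.55
position: [0.4018, 0.2372, 0.0731]
tcp_rot: [[0.948, 0.318, 0.001], [0.318, -0.948, 0.001], [0.001, -0.0, -1.0]]
force: [-4.0, 1.5, 21.5]
opening: 0.002
grasp_force: 10.3
time_s: 14.35
position: [0.4017, 0.2372, 0.0733]
tcp_rot: [[0.948, 0.318, 0.001], [0.318, -0.948, 0.001], [0.001, -0.0, -1.0]]
force: [-2.4, 1.3, 11.6]
opening: 0.005
grasp_force: 5.9
```

The bar was held against its stop for about 0.9 s. Now I'll release straight up, then look.

```bash
python3 -m jog '[{"tx":0,"ty":0,"tz":-0.5,"roll":0,"jaw":0},{"tx":0,"ty":0,"tz":-1,"roll":0,"jaw":0},{"tx":0,"ty":0,"tz":-3,"roll":0,"jaw":0},{"tx":0,"ty":0,"tz":-4,"roll":0,"jaw":0},{"tx":0,"ty":0,"tz":-4,"roll":0,"jaw":0},{"tx":0,"ty":0,"tz":-3,"roll":0,"jaw":0},{"tx":0,"ty":0,"tz":0,"roll":0,"jaw":0},{"tx":0,"ty":0,"tz":0,"roll":0,"jaw":0}]'
python3 - <<'E'
from h import *
c=capture("side"); i=c["img"][:,:,::-1]; z=lambda r,k:cv2.resize(i[r:r+100,k:k+133],(400,300),interpolation=cv2.INTER_CUBIC)
cv2.imwrite("pics/s5.png",cv2.hconcat([z(120,170),z(200,290)]))
E
```

```text
time_s: 15.15
position: [0.4016, 0.2366, 0.2278]
tcp_rot: [[0.948, 0.318, 0.002], [0.318, -0.948, 0.0], [0.002, 0.0, -1.0]]
force: [-0.6, -0.3, -1.5]
opening: 0.003
grasp_force: 0.0
```

View pics/s5.png

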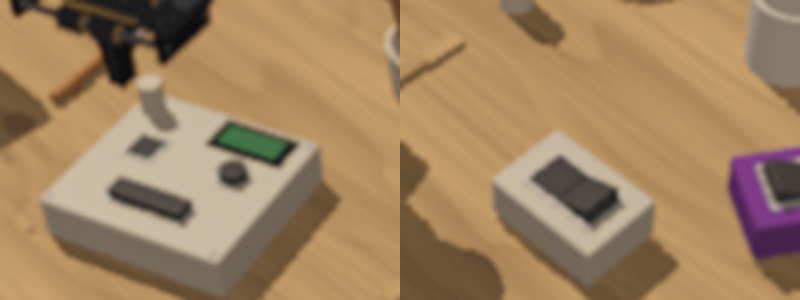

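The square key is in (147,147), the bar (150,198) and the round key (233,174) are out, the rocker is on, and the post is in place. Handing in.

```bash
python3 -c "from rig import hand_in; print(hand_in())"
```

```text
the job is handed in; nothing more can be done
None
```

I switched the vent fan on, pushed the square key in, held the bar key in for about 0.9 s and released it; the last picture shows the rocker on, the bar and round keys out and the boxes and kiln post in place, and the job is handed in (no verdict came back).

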